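# Bring the bookstall calendar up to date

### The job

The two-wheel date calendar on the bookstall counter has been left a few days behind in the teens, and today is the 17th. Flick the toothed rim of its units wheel forward with a fingertip until the 7 stands squarely in the window, clicked home, without running past it. Leave the tens wheel on 1, do not pick up or shove the calendar, and leave the other things on the counter alone.

Things in the scene. Friction and masses are not known exactly. Their poses are not given: they have to be found in the camera images.
- calendar: Date calendar standing loose on the counter, 1.2 kg, rubber feet: grey metal housing 79 mm deep (x), 84 wide (y), 90 high (flat top 36 mm above the axle), a black toothed finger wheel free beside each side, 118 mm wide over all. Origin: centre of its underside. Front faces its -x (turned roughly to the robot), z up, +y its left as read from the front: tens at +y, units at -y.
- units_window (a point): Centre of the units window (26 mm wide, 19 mm high) in the housing's front slope, which lies 36 deg from level, so it is seen from above. A white drum with black numerals 14 mm high shows behind it. The tens window is the same, 40 mm to its left (+y). Axes as the calendar's.
- units_rim (a point): Centre of the units wheel's toothed rim, on the axle (along y), 54 mm up, 50 mm to -y of the calendar's centre; axes as the calendar's. Black disc 12 mm thick, 36 mm radius, with ten round teeth 8 mm across, tips at 44 mm radius (notches 17 mm wide, 8 deep); 2 mm from the housing. At every click position a notch is at the very top, the nearest teeth 18 deg before and behind it.
- units_wheel (a joint): Turn of the units wheel, rad; one click (one tooth) is 0.6283. Numeral in the window = joint / 0.6283: 7 shows at 4.398. Grows as the top of the wheel moves to the front (calendar -x). Turns both ways; a spring detent holds each numeral: 2 to 3 N at the teeth moves it, and pushed over half a click (13 mm at the rim) it snaps on to the next once free. Starts on 2, 3, 4 or 5.
- tens_rim (a point): Centre of the tens wheel's toothed rim: the same rim on the calendar's other (+y) side, 50 mm from its centre.
- tens_wheel (a joint): Turn of the tens wheel in rad; 0 at the start, with 1 in its window; 0.6283 a click.
- soda: Bystander: closed green glass bottle, 60 mm diameter, 215 mm tall. Origin at its underside.
- pencup: Bystander: aluminium pen cup, 72 mm diameter, 90 mm tall, pens up to 145 mm. Origin at its underside.
- weight: Bystander: dark steel paperweight with a knob, 64 mm diameter, 56 mm tall. Origin at its underside.
- books: Bystander: pile of three paperbacks, about 185 x 130 mm, 64 mm high. Origin at its underside.

How it is judged:
By the outcome, as a careful person would: the job done as asked, in the order asked, and still so for the second after the job is handed in, with the robot touching nothing.
It also fails if it takes over 51 s, if anything falls off the work surface, if the arm or the gripper's body presses on something with over 40 N, if the wrist force passes 120 N, or if a joint passes its speed limit or range.

### The arm

A 6-joint arm with a two-finger parallel gripper is mounted at the origin on the work surface. World frame = base frame: x ahead of the robot, y to its left, z up, the work surface at z = 0. Lengths are in m, angles in rad, forces in N, time in s.
With the tool pointing down it reaches from about 0.35 to 0.775 m from the base axis. Payload 5.5 kg.
Tool frame: the origin (TCP) lies at the very end of the fingers, on their centre line; the grasp point (between the pads) lies 19 mm behind it (robot.hold_point_z is the distance from the TCP to the grasp point, in m); z points along the fingers, y is the direction in which the jaws open and shut (so a half turn about z gives the same grasp; the last joint's range is limited). The gripper opens to 85 mm and grips with 20 to 120 N. Pads are 22 mm wide; open, the fingers measure 114 mm over their backs; the gripper's body (76 mm by 85 mm) begins 54 mm behind the grasp point. The pads swing forward as they close: fully open they stand 13 mm farther back than shut.
Start: joints at [1.12, 0.313, 0.046, 1.304, 0, 1.431], TCP at [0.176, 0.547, 0.231] pointing down, gripper open.
Joint ranges: [-2.76, 2.76], [-0.86, 1.69], [-1.03, 1.26], [-2.2, 2.34], [-1.47, 1.5], [-3.14, 3.14]. Speed limits (rad/s): [2.57, 2.57, 3.14, 3.14, 3.14, 3.14].

### API

Orientations are given as a rotation vector (axis times angle).
In Python, from workcell import robot, vision gives the robot as it stands.
- The arm moves only by the tool arm_command, never from a script. Its argument "targets" is a list of rows, each an object with "hand": the opening, from 0 (shut) to 1 (fully open); "slide": the shift along the world's x, y, z scaled (see below), a list of three; "dr": the turn, a rotation vector about the world's x, y, z scaled (see below), a list of three. A call has 1 to 5 rows; each row is the pose to reach, as a shift and turn from the pose commanded when the call began; what a row does not reach only later rows make up. The controller multiplies each number of a shift by 300 mm and each number of a turn by pi/2 rad. A row lasts 1/8 s, in which the tool goes at most 62.5 mm and 10.7 degrees, less where a joint would pass 70% of its speed; a pose out of reach is approached as far as the arm can. A call with a number of a shift or a turn outside -1 to 1 is refused whole. A call with a gripper value outside its range is refused whole. The fingers move at their own pace and stop on an object; "newtons" is the grip in N (left out, the last holds). Time passes only in rows, so rows that repeat a pose let the fingers close. It gives the time, the measured TCP pose, the force and the opening at its end, in the units of the state.
- robot.get_state(): the state, without advancing time (a new reading comes with each control period).
- vision.read_camera(name): name is "scene" or "top"; returns a dict with "img" (384x512x3 uint8, blue, green, red), "camera_matrix" (3x3 intrinsics, pixels), "distortion" ([k1, k2, p1, p2, k3] as OpenCV has them; the pictures are not rectified), "camera_from_world" (4x4, takes a point from world to camera coordinates). Camera axes: x right, y down, z forward; pixel columns grow to the right and rows downward; lengths in m; the calibration is good to about 2 mm. A picture is of the moment at which its call begins. There is no depth.
- robot.job_done(): hands the job in, once; it reports no verdict.
The state is a dict: "time_s": time; "joints": joint angles; "joint_vel": joint speeds; "joint_efforts": joint torques, N m; "position": TCP position; "tcp_rot": TCP orientation; "wrist_force": force on the tool from outside, world axes, zero at the start; "wrist_torque": the same for the moment, N m; "width": finger opening in m.
Only numpy, scipy, OpenCV 4.12 (cv2) and the standard library are available. Lean on these libraries where they do the work, as an engineer would, in place of code of your own. Each camera call takes 0.05 s, during which the arm holds its last target.

## Working session

There is one attempt and no reset: what is moved stays moved. The work goes in short steps, Python scripts to look and compute and a tool call to move; the robot and the scene stay as the last step left them, time stands still between calls to the robot, and variables do not carry over. Pictures are saved under pics/ and viewed, and the job is handed in when it is done.

Besides the shell and the picture viewer there is one more tool, called after "Request:" by a JSON object that holds its "fn" and its "kwargs", one argument or row to a line. arm_command: Moves the arm, as the interface text tells. Its arguments: {"type":"object","properties":{"targets":{"type":"array"},"newtons":{"type":"number"}},"required":["targets"]}

```bash
ls; mkdir -p pics; python3 - <<'E'
from workcell import robot, vision
import cv2,numpy as np
for n in("scene","top"):
    d=vision.read_camera(n); cv2.imwrite(f"pics/{n}0.png",d["img"]); print(n,d["camera_matrix"],d["distortion"],np.linalg.inv(d["camera_from_world"]).round(3))
    np.savez(f"{n}0.npz",**d)
print(robot.get_state())
E
```

```text
pics
scene [[477.51051568   0.         257.95417487]
 [  0.         477.51051568 196.08956946]
 [  0.           0.           1.        ]] [-0.15613409  0.          0.          0.          0.        ] [[ 0.553  0.536 -0.638  1.424]
 [ 0.833 -0.368  0.413 -0.533]
 [-0.014 -0.76  -0.65   0.907]
 [ 0.     0.     0.     1.   ]]
top [[426.54892772   0.         251.38503463]
 [  0.         426.54892772 184.20136422]
 [  0.           0.           1.        ]] [-0.10756448  0.          0.          0.          0.        ] [[-0.007 -0.984  0.179  0.429]
 [-1.     0.004 -0.015 -0.017]
 [ 0.014 -0.179 -0.984  1.087]
 [ 0.     0.     0.     1.   ]]
{'time_s': 0.1, 'joints': array([1.12039855e+00, 3.13933390e-01, 4.50895512e-02, 1.30363360e+00,
       1.29665960e-05, 1.43116388e+00]), 'joint_vel': array([-4.18429430e-05, -8.62726407e-04,  3.72532043e-03,  6.83660919e-04,
       -7.34957993e-04, -5.89428500e-04]), 'joint_efforts': array([ 3.14981793e-03, -4.81724668e+01,  2.99243170e+01,  1.27547648e-02,
       -8.79169829e-05,  1.25058295e-05]), 'position': array([0.17564403, 0.54702204, 0.23049222]), 'tcp_rot': array([-4.86109407e-01, -3.10324779e+00,  2.52028391e-03]), 'wrist_force': array([-0.42096599,  0.42343489, -0.21505348]), 'wrist_torque': array([-0.02787218, -0.02728068,  0.02043878]), 'width': 0.08553554096887014}
```

View pics/scene0.png

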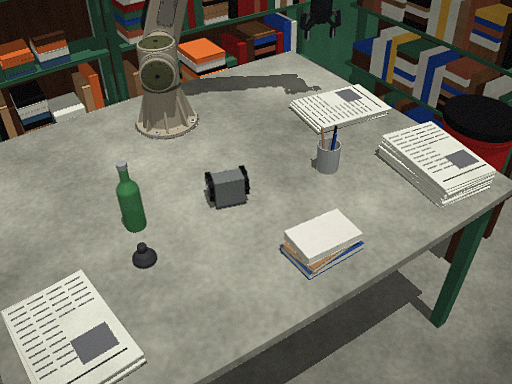

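View pics/top0.png

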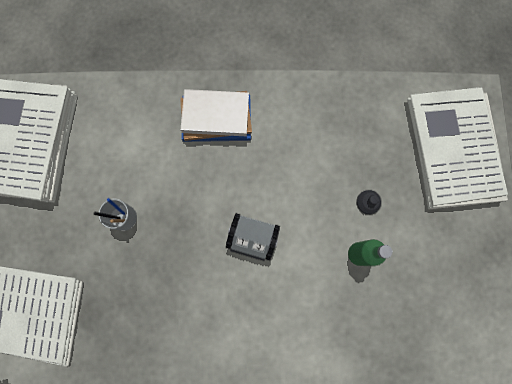

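The top view shows the calendar at about (253,238) px, with its windows at the lower edge facing the robot. The bottle is at about (365,252) and the pen cup at (117,215). I'll zoom in next.

```bash
python3 - <<'E'
import cv2
im=cv2.imread("pics/top0.png")[205:270,215:290]
cv2.imwrite("pics/topz.png",cv2.resize(im,None,fx=9,fy=9,interpolation=cv2.INTER_CUBIC)[:600])
im=cv2.imread("pics/scene0.png")[155:215,195:260]
cv2.imwrite("pics/scenez.png",cv2.resize(im,None,fx=9,fy=9,interpolation=cv2.INTER_CUBIC))
E
```

```text
(no output)
```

View pics/topz.png

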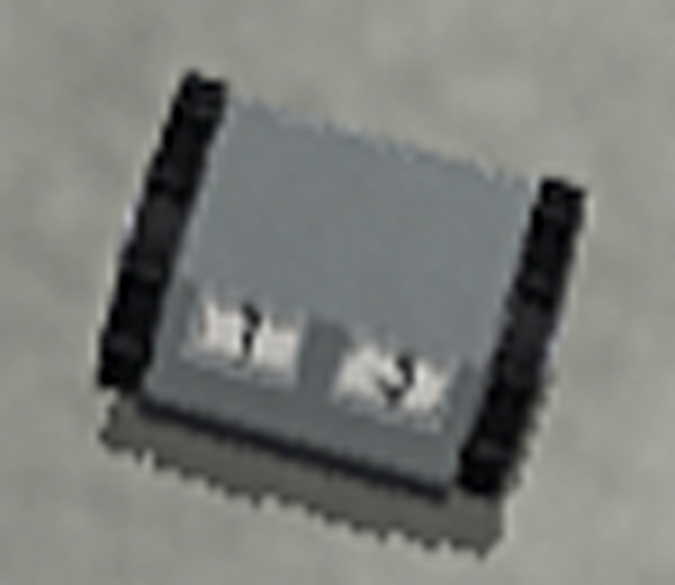

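View pics/scenez.png

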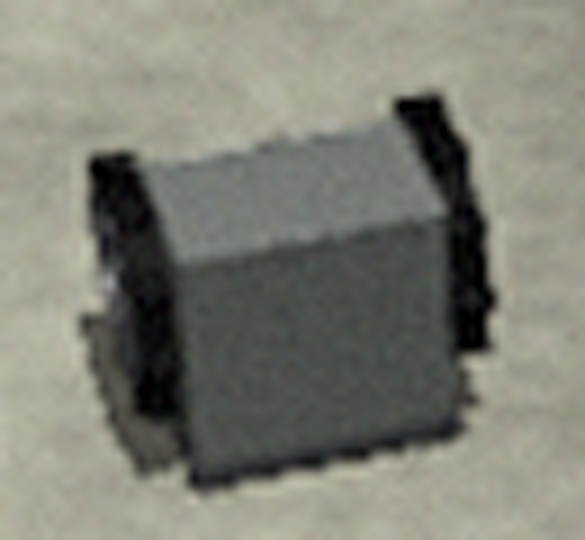

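```bash
cat > h.py <<'E'
import numpy as np,cv2
def load(n): 
    d=np.load(f"{n}0.npz"); return d["camera_matrix"],d["distortion"],d["camera_from_world"]
def ray(n,p):
    K,D,T=load(n); u=cv2.undistortPoints(np.array([[p]],float),K,D)[0,0]
    R=T[:3,:3]; return -R.T@T[:3,3], R.T@np.array([u[0],u[1],1])
def onz(n,p,z):
    c,d=ray(n,p); return c+d*(z-c[2])/d[2]
def tri(a,b):
    (c1,d1),(c2,d2)=ray("top",a),ray("scene",b)
    s=np.linalg.lstsq(np.c_[d1,-d2],c2-c1,rcond=None)[0]
    p,q=c1+s[0]*d1,c2+s[1]*d2; return (p+q)/2,np.linalg.norm(p-q)
def proj(n,P):
    K,D,T=load(n); return cv2.projectPoints(np.array(P,float).reshape(-1,3),cv2.Rodrigues(T[:3,:3])[0],T[:3,3],K,D)[0][:,0]
E
python3 - <<'E'
from h import *
zt=lambda x,y:(215+x/9-.45,205+y/9-.45)
zs=lambda x,y:(195+x/9-.45,155+y/9-.45)
for nm,a,b in(("back units",zt(535,180),zs(183,262)),("back tens",zt(228,98),zs(445,215))):
    print(nm,tri(a,b),onz("top",a,.09),onz("scene",b,.09))
u=onz("top",zt(535,180),.09);t=onz("top",zt(228,98),.09);print(np.linalg.norm(u-t),np.degrees(np.arctan2(*(t-u)[:2])))
# wheel extreme ends at z 54 in top
for q in((203,75),(120,380),(565,185),(480,490)): print(q,onz("top",zt(*q),.054))
E
```

```text
back units (array([ 0.51403039, -0.08336463,  0.09107784]), np.float64(0.0015748910889186896)) [ 0.51376241 -0.08413797  0.09      ] [ 0.51320745 -0.08207843  0.09      ]
back tens (array([ 0.53619298, -0.00371767,  0.08768502]), np.float64(0.0014544415120556558)) [ 0.53559863 -0.00438768  0.09      ] [ 0.53899579 -0.00454773  0.09      ]
0.08268572023844802 15.31270551838371
(203, 75) [0.54572829 0.00280455 0.054     ]
(120, 380) [0.46396155 0.02506439 0.054     ]
(565, 185) [ 0.51542994 -0.09464129  0.054     ]
(480, 490) [ 0.43427799 -0.07071402  0.054     ]
```

Request:
{"fn": "arm_command", "kwargs": {
  "targets": [
    {"hand":1,"slide":[0.08,-0.19,0],"dr":[0,0,-0.11]},
    {"hand":1,"slide":[0.16,-0.38,0],"dr":[0,0,-0.22]},
    {"hand":1,"slide":[0.24,-0.57,0],"dr":[0,0,-0.33]},
    {"hand":1,"slide":[0.32,-0.76,0],"dr":[0,0,-0.44]},
    {"hand":1,"slide":[0.4,-0.95,0],"dr":[0,0,-0.55]}
  ]
}}

```text
time_s: 0.72
position: [0.2961, 0.2607, 0.2311]
tcp_rot: [1.747, 2.61, 0.0]
wrist_force: [1.4, -0.3, 0.3]
width: 0.0853
```

```bash
python3 - <<'E'
from h import *
for n,p in(("soda base",(352,277)),("pencup",(117,222)),("weight",(369,208))): print(n,onz("top",p,0.0 if n!="pencup" else .0))
print(onz("top",(385,252),.215))
E
```

```text
soda base [ 0.38690693 -0.28594745  0.        ]
pencup [0.52904882 0.31254129 0.        ]
weight [ 0.56226456 -0.33820154  0.        ]
[ 0.44447506 -0.30372198  0.215     ]
```

Request:
{"fn": "arm_command", "kwargs": {
  "targets": [
    {"hand":1,"slide":[0.09,-0.19,0],"dr":[0,0,-0.1]},
    {"hand":1,"slide":[0.18,-0.38,0],"dr":[0,0,-0.2]},
    {"hand":1,"slide":[0.27,-0.57,0],"dr":[0,0,-0.3]},
    {"hand":1,"slide":[0.36,-0.76,0],"dr":[0,0,-0.4]},
    {"hand":1,"slide":[0.45,-0.95,0],"dr":[0,0,-0.426]}
  ]
}}

```text
time_s: 1.35
position: [0.43, -0.022, 0.2312]
tcp_rot: [2.506, 1.895, 0.001]
wrist_force: [1.2, 1.1, 0.3]
width: 0.0854
```

```bash
python3 - <<'E'
from workcell import robot, vision
import cv2,numpy as np
for n in("scene","top"):
    d=vision.read_camera(n); cv2.imwrite(f"pics/{n}1.png",d["img"])
s=robot.get_state();print(s)
from scipy.spatial.transform import Rotation as R
print(R.from_rotvec(s["tcp_rot"]).as_matrix().round(3))
a=cv2.imread("pics/scene1.png")[60:260,130:330];b=cv2.imread("pics/top1.png")[180:330,170:320]
cv2.imwrite("pics/c1.png",np.hstack([cv2.resize(a,(400,400)),cv2.resize(b,(400,400))]))
E
```

```text
{'time_s': 1.45, 'joints': array([-2.42959392e-01,  3.69732761e-02, -2.92274357e-01,  1.23998440e+00,
       -1.36454331e-03,  1.60928742e+00]), 'joint_vel': array([ 0.08191599, -0.03292351, -0.04437555,  0.0502626 ,  0.03954575,
        0.04730887]), 'joint_efforts': array([ -1.92115121, -30.70153713,  30.22825599,  -0.41862197,
        -0.32341484,  -0.36471183]), 'position': array([ 0.4319923 , -0.02507307,  0.23085584]), 'tcp_rot': array([ 2.50940637e+00,  1.88665134e+00, -1.11220885e-04]), 'wrist_force': array([-0.75082998,  0.33010661, -0.05934431]), 'wrist_torque': array([0.03600989, 0.02029083, 0.03796785]), 'width': 0.08529887810220345}
[[ 0.278  0.961  0.001]
 [ 0.961 -0.278 -0.002]
 [-0.001  0.002 -1.   ]]
```

View pics/c1.png

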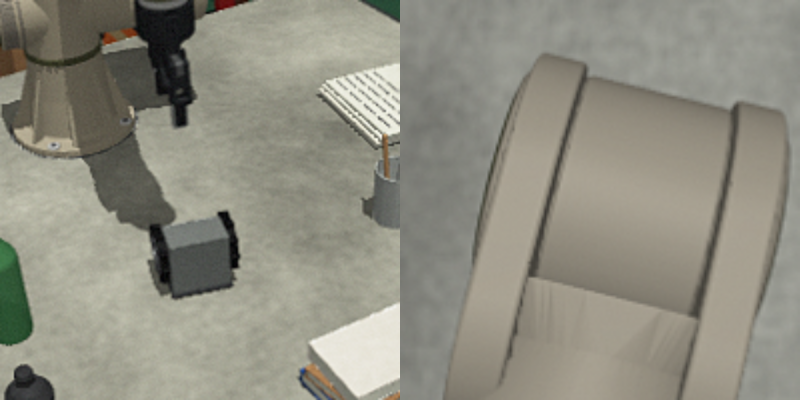

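```bash
python3 - <<'E'
from h import *
c=np.array([.4320,-.0251]);u=np.array([.961,-.278]);v=np.array([.278,.961])
for k in(.0427,.05,.057):
  for w in (0,):
    for z in(.231,.244): print(k,z,proj("scene",[*(c+k*u+w*v),z]))
im=cv2.imread("pics/scene1.png")[80:135,195:245]
cv2.imwrite("pics/f1.png",cv2.resize(im,None,fx=10,fy=10,interpolation=cv2.INTER_NEAREST))
E
```

```text
0.0427 0.231 [[218.48377932 128.00701285]]
0.0427 0.244 [[218.16519104 123.79492316]]
0.05 0.231 [[219.14581366 129.42525434]]
0.05 0.244 [[218.82968825 125.20279823]]
0.057 0.231 [[219.78630869 130.79729828]]
0.057 0.244 [[219.47261283 126.56492733]]
```

View pics/f1.png

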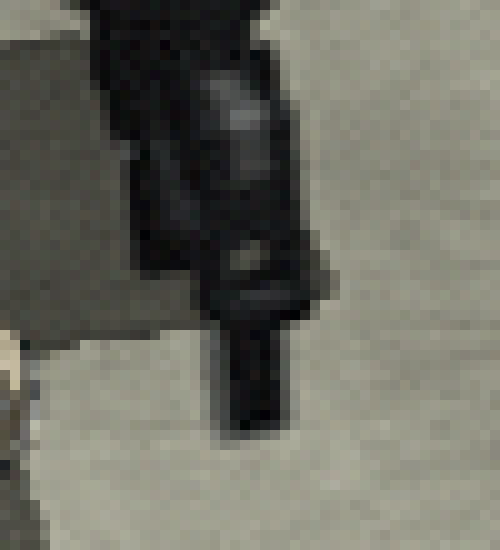

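Request:
{"fn": "arm_command", "kwargs": {
  "targets": [
    {"hand":1,"slide":[0.08,-0.19,0],"dr":[0,0,0]},
    {"hand":1,"slide":[0.08,-0.195,-0.15],"dr":[0,0,0]},
    {"hand":1,"slide":[0.08,-0.195,-0.3],"dr":[0,0,0]},
    {"hand":1,"slide":[0.08,-0.195,-0.37],"dr":[0,0,0]},
    {"hand":1,"slide":[0.08,-0.195,-0.37],"dr":[0,0,0]}
  ]
}}

```text
time_s: 2.08
position: [0.4517, -0.0773, 0.1185]
tcp_rot: [-2.499, -1.897, 0.004]
wrist_force: [0.1, -0.5, 0.8]
width: 0.0856
```

```bash
python3 - <<'E'
from workcell import robot, vision
import cv2,numpy as np
d=vision.read_camera("scene"); cv2.imwrite("pics/scene2.png",d["img"])
s=robot.get_state();print(s["position"],s["wrist_force"])
a=d["img"][130:220,180:270];cv2.imwrite("pics/c2.png",cv2.resize(a,None,fx=6.5,fy=6.5,interpolation=cv2.INTER_CUBIC))
E
```

```text
[ 0.45287957 -0.077716    0.11994256] [-0.11363901 -0.70290756 -0.14883867]
```

View pics/c2.png

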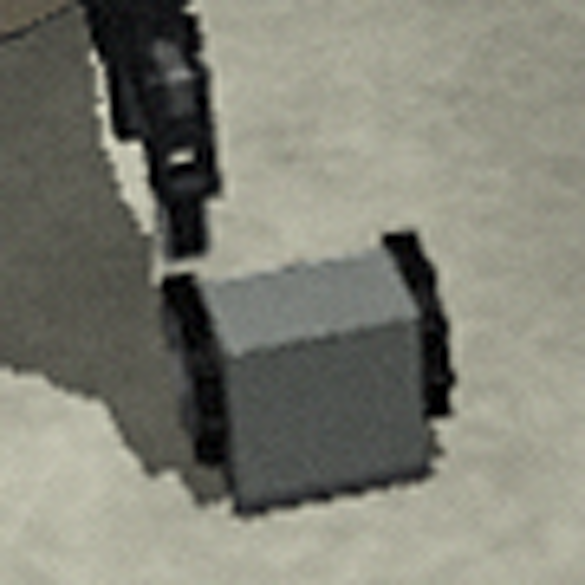

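Request:
{"fn": "arm_command", "kwargs": {
  "targets": [
    {"hand":1,"slide":[0.007,-0.017,0],"dr":[0,0,0]},
    {"hand":1,"slide":[0.007,-0.017,-0.05],"dr":[0,0,0]},
    {"hand":1,"slide":[0.007,-0.017,-0.1],"dr":[0,0,0]},
    {"hand":1,"slide":[0.007,-0.017,-0.14],"dr":[0,0,0]},
    {"hand":1,"slide":[0.007,-0.017,-0.14],"dr":[0,0,0]}
  ]
}}

```text
time_s: 2.75
position: [0.4549, -0.0832, 0.0773]
tcp_rot: [-2.502, -1.897, 0.002]
wrist_force: [0.6, -0.5, 0.4]
width: 0.0852
```

```bash
python3 - <<'E'
from workcell import robot, vision
import cv2,numpy as np
d=vision.read_camera("scene"); cv2.imwrite("pics/scene3.png",d["img"])
s=robot.get_state();print(s["position"],s["wrist_force"])
a=d["img"][130:220,180:270];cv2.imwrite("pics/c3.png",cv2.resize(a,None,fx=6.5,fy=6.5,interpolation=cv2.INTER_CUBIC))
E
```

```text
[ 0.45542096 -0.08342152  0.07794405] [0.22924059 0.10952967 0.02253334]
```

View pics/c3.png

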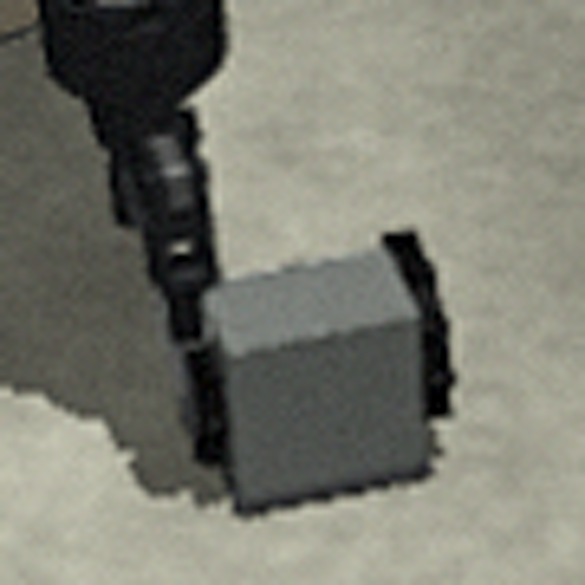

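Request:
{"fn": "arm_command", "kwargs": {
  "targets": [
    {"hand":1,"slide":[-0.018,0.005,0],"dr":[0,0,0]},
    {"hand":1,"slide":[-0.036,0.01,0],"dr":[0,0,0]},
    {"hand":1,"slide":[-0.053,0.015,0],"dr":[0,0,0]}
  ]
}}

```text
time_s: 3.18
position: [0.4409, -0.0795, 0.0793]
tcp_rot: [2.501, 1.897, 0.003]
wrist_force: [0.5, -0.3, 1.0]
width: 0.0857
```

Request:
{"fn": "arm_command", "kwargs": {
  "targets": [
    {"hand":1,"slide":[-0.012,0.003,0],"dr":[0,0,0]},
    {"hand":1,"slide":[-0.024,0.0065,0],"dr":[0,0,0]},
    {"hand":1,"slide":[-0.034,0.0095,0],"dr":[0,0,0]},
    {"hand":1,"slide":[-0.034,0.0095,0],"dr":[0,0,0]}
  ]
}}

```text
time_s: 3.68
position: [0.4291, -0.076, 0.0781]
tcp_rot: [-2.503, -1.898, 0.001]
wrist_force: [-0.0, -0.7, -0.6]
width: 0.0853
```

```bash
python3 - <<'E'
from workcell import robot, vision
import cv2,numpy as np
d=vision.read_camera("scene"); cv2.imwrite("pics/scene4.png",d["img"])
s=robot.get_state();print(s["position"],s["wrist_force"])
a=d["img"][130:220,180:270];cv2.imwrite("pics/c4.png",cv2.resize(a,None,fx=6.5,fy=6.5,interpolation=cv2.INTER_CUBIC))
E
```

```text
[ 0.42938927 -0.07609953  0.07819793] [-0.21109269 -0.83655225 -0.13420797]
```

View pics/c4.png

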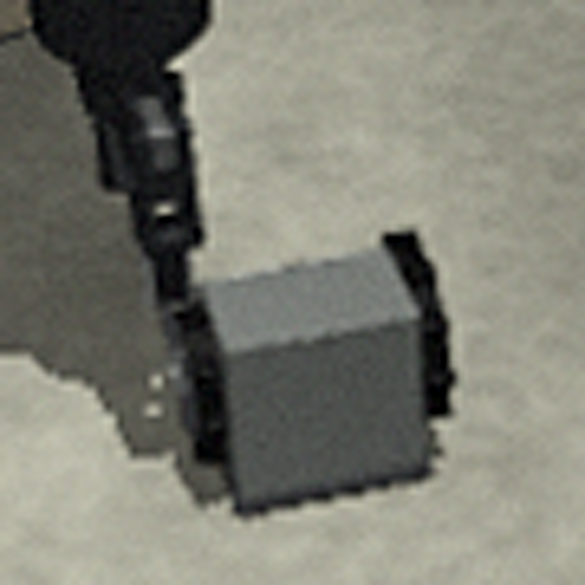

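Request:
{"fn": "arm_command", "kwargs": {
  "targets": [
    {"hand":1,"slide":[0,0,0.06],"dr":[0,0,0]},
    {"hand":1,"slide":[0,0,0.2],"dr":[0,0,0]},
    {"hand":1,"slide":[0,0.2,0.3],"dr":[0,0,0]},
    {"hand":1,"slide":[0,0.4,0.3],"dr":[0,0,0]},
    {"hand":1,"slide":[0,0.6,0.3],"dr":[0,0,0]}
  ]
}}

```text
time_s: 4.35
position: [0.4303, 0.1053, 0.1692]
tcp_rot: [2.503, 1.896, 0.003]
wrist_force: [1.1, 0.1, -0.1]
width: 0.0852
```

```bash
cat > look.py <<'E'
import sys
from workcell import robot, vision
import cv2,numpy as np
k=sys.argv[1]
ims=[vision.read_camera("top")["img"] for _ in range(2)]
cv2.imwrite(f"pics/top{k}.png",ims[-1]); m=np.mean(ims,0).astype(np.uint8)
# rotate upright about window area; text up = +x_cal (image turned ~15deg)
def z(im):
    M=cv2.getRotationMatrix2D((252,244),15.5,18); M[:,2]+=np.array([330,260])-np.array([252,244])
    return cv2.warpAffine(im,M,(660,520),flags=cv2.INTER_CUBIC)
cv2.imwrite(f"pics/z{k}.png",z(m))
s=robot.get_state();print(s["time_s"],s["position"],s["wrist_force"])
if k=="5": cv2.imwrite("pics/z0.png",z(cv2.imread("pics/top0.png")))
E
python3 look.py 5
```

```text
4.45 [0.42905998 0.10899878 0.16857689] [ 0.44556508 -0.580613   -0.60792781]
```

View pics/z5.png

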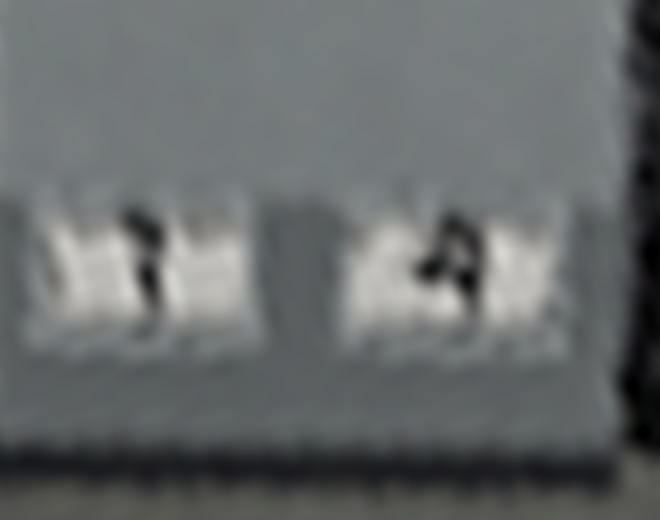

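View pics/z0.png

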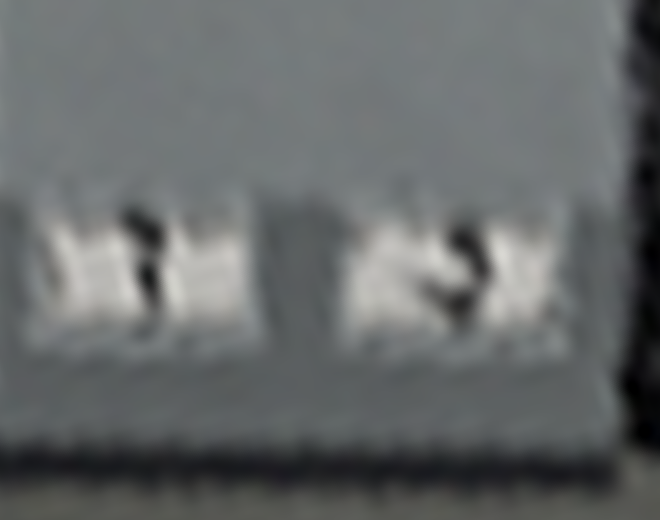

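The units window changed from 3 to 4, the tens window still shows 1, and the calendar hasn't moved. I'll repeat the same flick.

Request:
{"fn": "arm_command", "kwargs": {
  "targets": [
    {"hand":1,"slide":[0.03,-0.2,0],"dr":[0,0,0]},
    {"hand":1,"slide":[0.06,-0.4,0],"dr":[0,0,0]},
    {"hand":1,"slide":[0.087,-0.59,0],"dr":[0,0,0]},
    {"hand":1,"slide":[0.087,-0.6245,0],"dr":[0,0,0]},
    {"hand":1,"slide":[0.087,-0.6245,-0.1],"dr":[0,0,0]}
  ]
}}

```text
time_s: 5.08
position: [0.4574, -0.0856, 0.1396]
tcp_rot: [2.503, 1.892, 0.004]
wrist_force: [0.9, 0.1, -0.2]
width: 0.0856
```

Request:
{"fn": "arm_command", "kwargs": {
  "targets": [
    {"hand":1,"slide":[0,0,-0.1],"dr":[0,0,0]},
    {"hand":1,"slide":[0,0,-0.2],"dr":[0,0,0]},
    {"hand":1,"slide":[0,0,-0.2],"dr":[0,0,0]}
  ]
}}

```text
time_s: 5.45
position: [0.4533, -0.0824, 0.0764]
tcp_rot: [-2.499, -1.896, 0.005]
wrist_force: [0.0, 0.7, 0.7]
width: 0.0854
```

Request:
{"fn": "arm_command", "kwargs": {
  "targets": [
    {"hand":1,"slide":[-0.018,0.005,0],"dr":[0,0,0]},
    {"hand":1,"slide":[-0.036,0.01,0],"dr":[0,0,0]},
    {"hand":1,"slide":[-0.053,0.015,0],"dr":[0,0,0]}
  ]
}}

```text
time_s: 5.82
position: [0.4418, -0.0797, 0.0802]
tcp_rot: [2.499, 1.896, 0.005]
wrist_force: [1.8, -1.1, 2.1]
width: 0.0852
```

Request:
{"fn": "arm_command", "kwargs": {
  "targets": [
    {"hand":1,"slide":[-0.012,0.003,0],"dr":[0,0,0]},
    {"hand":1,"slide":[-0.024,0.0065,0],"dr":[0,0,0]},
    {"hand":1,"slide":[-0.034,0.0095,0],"dr":[0,0,0]},
    {"hand":1,"slide":[-0.034,0.0095,0],"dr":[0,0,0]}
  ]
}}

```text
time_s: 6.32
position: [0.429, -0.076, 0.078]
tcp_rot: [-2.503, -1.898, 0.001]
wrist_force: [0.4, -0.8, -0.7]
width: 0.0852
```

Request:
{"fn": "arm_command", "kwargs": {
  "targets": [
    {"hand":1,"slide":[0,0,0.06],"dr":[0,0,0]},
    {"hand":1,"slide":[0,0,0.2],"dr":[0,0,0]},
    {"hand":1,"slide":[0,0.2,0.3],"dr":[0,0,0]},
    {"hand":1,"slide":[0,0.4,0.3],"dr":[0,0,0]},
    {"hand":1,"slide":[0,0.6,0.3],"dr":[0,0,0]}
  ]
}}

```text
time_s: 6.95
position: [0.4302, 0.1053, 0.1691]
tcp_rot: [2.504, 1.896, 0.003]
wrist_force: [1.4, -0.2, -0.4]
width: 0.0853
```

```bash
python3 look.py 6
```

```text
7.05 [0.4289399  0.10898392 0.1684787 ] [ 0.09643617  0.12626331 -0.20961966]
```

View pics/z6.png

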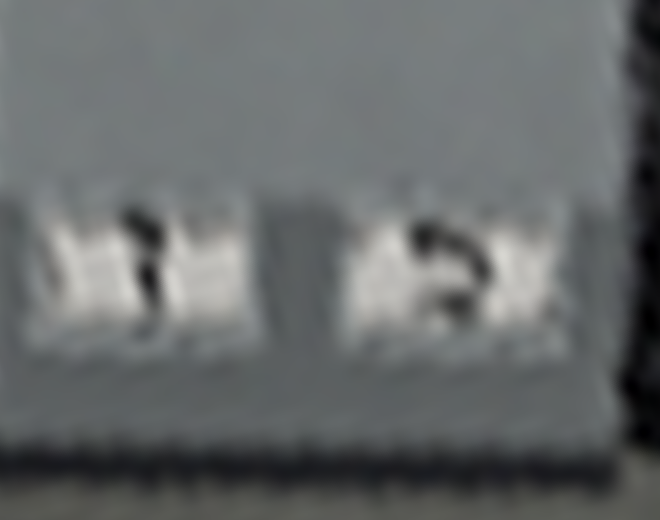

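The units window now reads 5, with the top-left stroke at about (425,235) and the lower bowl at (480,270). The tens still shows 1. Next flick.

Request:
{"fn": "arm_command", "kwargs": {
  "targets": [
    {"hand":1,"slide":[0.03,-0.2,0],"dr":[0,0,0]},
    {"hand":1,"slide":[0.06,-0.4,0],"dr":[0,0,0]},
    {"hand":1,"slide":[0.087,-0.59,0],"dr":[0,0,0]},
    {"hand":1,"slide":[0.087,-0.6245,0],"dr":[0,0,0]},
    {"hand":1,"slide":[0.087,-0.6245,-0.1],"dr":[0,0,0]}
  ]
}}

```text
time_s: 7.68
position: [0.4573, -0.0855, 0.1395]
tcp_rot: [2.503, 1.893, 0.004]
wrist_force: [0.0, -0.7, -0.5]
width: 0.0856
```

Request:
{"fn": "arm_command", "kwargs": {
  "targets": [
    {"hand":1,"slide":[0,0,-0.1],"dr":[0,0,0]},
    {"hand":1,"slide":[0,0,-0.2],"dr":[0,0,0]},
    {"hand":1,"slide":[0,0,-0.2],"dr":[0,0,0]}
  ]
}}

```text
time_s: 8.05
position: [0.4533, -0.0824, 0.0763]
tcp_rot: [-2.499, -1.896, 0.005]
wrist_force: [-0.7, 0.3, -0.2]
width: 0.0855
```

Request:
{"fn": "arm_command", "kwargs": {
  "targets": [
    {"hand":1,"slide":[-0.018,0.005,0],"dr":[0,0,0]},
    {"hand":1,"slide":[-0.036,0.01,0],"dr":[0,0,0]},
    {"hand":1,"slide":[-0.053,0.015,0],"dr":[0,0,0]}
  ]
}}

```text
time_s: 8.43
position: [0.4418, -0.0797, 0.0802]
tcp_rot: [2.499, 1.896, 0.005]
wrist_force: [2.4, -0.8, 2.1]
width: 0.0855
```

Request:
{"fn": "arm_command", "kwargs": {
  "targets": [
    {"hand":1,"slide":[-0.012,0.003,0],"dr":[0,0,0]},
    {"hand":1,"slide":[-0.024,0.0065,0],"dr":[0,0,0]},
    {"hand":1,"slide":[-0.034,0.0095,0],"dr":[0,0,0]},
    {"hand":1,"slide":[-0.034,0.0095,0],"dr":[0,0,0]}
  ]
}}

```text
time_s: 8.93
position: [0.429, -0.076, 0.078]
tcp_rot: [-2.503, -1.898, 0.001]
wrist_force: [0.8, 0.7, 0.9]
width: 0.085
```

Request:
{"fn": "arm_command", "kwargs": {
  "targets": [
    {"hand":1,"slide":[0,0,0.06],"dr":[0,0,0]},
    {"hand":1,"slide":[0,0,0.2],"dr":[0,0,0]},
    {"hand":1,"slide":[0,0.2,0.3],"dr":[0,0,0]},
    {"hand":1,"slide":[0,0.4,0.3],"dr":[0,0,0]},
    {"hand":1,"slide":[0,0.6,0.3],"dr":[0,0,0]}
  ]
}}

```text
time_s: 9.55
position: [0.4302, 0.1053, 0.1691]
tcp_rot: [2.504, 1.896, 0.003]
wrist_force: [0.7, 0.0, -0.4]
width: 0.0856
```

```bash
python3 look.py 7
```

```text
9.65 [0.42892892 0.10897255 0.16845742] [-0.748919    0.04857396 -0.25533452]
```

View pics/z7.png

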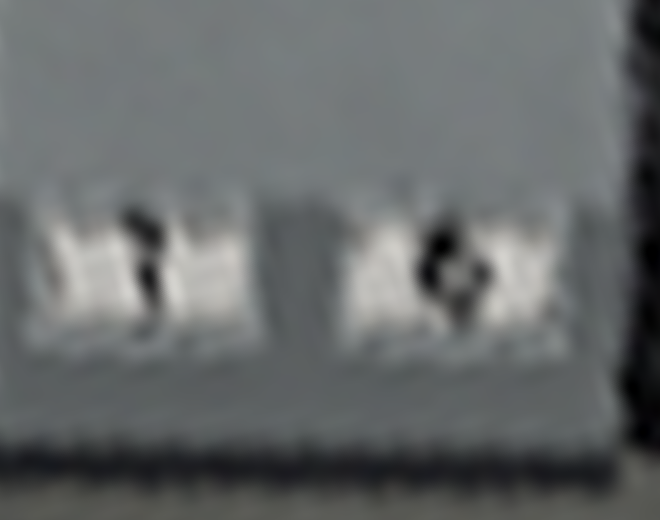

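The units window reads 6, with a closed lower loop at about (455,270). One more flick.

Request:
{"fn": "arm_command", "kwargs": {
  "targets": [
    {"hand":1,"slide":[0.03,-0.2,0],"dr":[0,0,0]},
    {"hand":1,"slide":[0.06,-0.4,0],"dr":[0,0,0]},
    {"hand":1,"slide":[0.087,-0.59,0],"dr":[0,0,0]},
    {"hand":1,"slide":[0.087,-0.6245,0],"dr":[0,0,0]},
    {"hand":1,"slide":[0.087,-0.6245,-0.1],"dr":[0,0,0]}
  ]
}}

```text
time_s: 10.28
position: [0.4573, -0.0855, 0.1395]
tcp_rot: [2.503, 1.893, 0.004]
wrist_force: [-0.1, -0.6, -0.6]
width: 0.0853
```

Request:
{"fn": "arm_command", "kwargs": {
  "targets": [
    {"hand":1,"slide":[0,0,-0.1],"dr":[0,0,0]},
    {"hand":1,"slide":[0,0,-0.2],"dr":[0,0,0]},
    {"hand":1,"slide":[0,0,-0.2],"dr":[0,0,0]}
  ]
}}

```text
time_s: 10.65
position: [0.4532, -0.0824, 0.0763]
tcp_rot: [-2.499, -1.896, 0.005]
wrist_force: [-0.7, -0.1, 0.1]
width: 0.0854
```

Request:
{"fn": "arm_command", "kwargs": {
  "targets": [
    {"hand":1,"slide":[-0.018,0.005,0],"dr":[0,0,0]},
    {"hand":1,"slide":[-0.036,0.01,0],"dr":[0,0,0]},
    {"hand":1,"slide":[-0.053,0.015,0],"dr":[0,0,0]}
  ]
}}

```text
time_s: 11.02
position: [0.4418, -0.0797, 0.0802]
tcp_rot: [2.499, 1.896, 0.005]
wrist_force: [1.9, -0.7, 1.4]
width: 0.0853
```

Request:
{"fn": "arm_command", "kwargs": {
  "targets": [
    {"hand":1,"slide":[-0.012,0.003,0],"dr":[0,0,0]},
    {"hand":1,"slide":[-0.024,0.0065,0],"dr":[0,0,0]},
    {"hand":1,"slide":[-0.034,0.0095,0],"dr":[0,0,0]},
    {"hand":1,"slide":[-0.034,0.0095,0],"dr":[0,0,0]}
  ]
}}

```text
time_s: 11.52
position: [0.4289, -0.0759, 0.078]
tcp_rot: [-2.502, -1.898, 0.001]
wrist_force: [-0.2, 0.4, -0.3]
width: 0.0853
```

Request:
{"fn": "arm_command", "kwargs": {
  "targets": [
    {"hand":1,"slide":[0,0,0.06],"dr":[0,0,0]},
    {"hand":1,"slide":[0,0,0.2],"dr":[0,0,0]},
    {"hand":1,"slide":[0,0.2,0.3],"dr":[0,0,0]},
    {"hand":1,"slide":[0,0.4,0.3],"dr":[0,0,0]},
    {"hand":1,"slide":[0,0.6,0.3],"dr":[0,0,0]}
  ]
}}

```text
time_s: 12.15
position: [0.4302, 0.1053, 0.1691]
tcp_rot: [2.503, 1.896, 0.003]
wrist_force: [0.8, -0.3, 0.1]
width: 0.0857
```

```bash
python3 look.py 8; python3 - <<'E'
import cv2
from workcell import vision
cv2.imwrite("pics/scene8.png",vision.read_camera("scene")["img"])
a=cv2.imread("pics/scene0.png").astype(int);b=cv2.imread("pics/scene8.png").astype(int)
d=abs(a-b)[155:215,195:260].max(2);print("calendar region, scene diff:",(d>40).sum())
E
```

```text
12.25 [0.42895736 0.10900013 0.1684756 ] [ 0.13129339 -1.5169187  -0.27883513]
calendar region, scene diff: 290
```

View pics/z8.png

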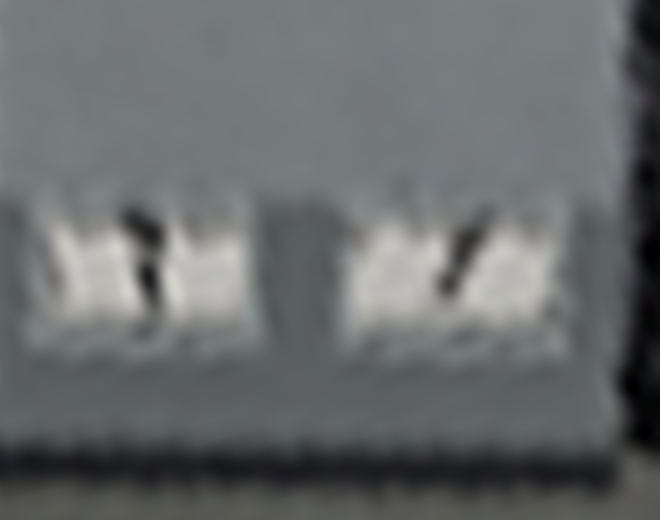

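View pics/scene8.png

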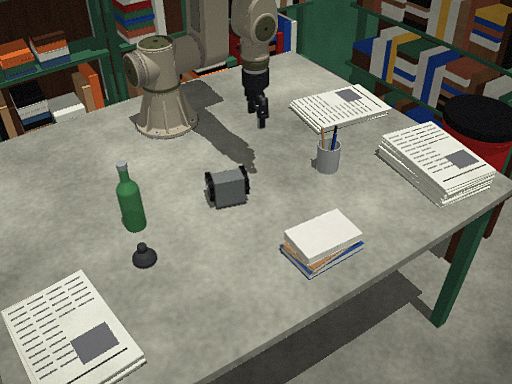

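The units window shows 7: a slanted stroke from about (480,220) to (445,290). The scene view shows the bystanders in place and the arm clear. I'll check that it clicked home by comparing the tooth phase with the earlier detent frames.

```bash
python3 - <<'E'
import cv2,numpy as np
from workcell import vision
new=np.mean([vision.read_camera("top")["img"] for _ in range(3)],0)
I={k:cv2.imread(f"pics/top{k}.png").astype(float) for k in(0,5,6,7,8)}; I['n']=new
# units wheel strip and whole calendar, mean abs diff vs click-home frame 7
for k in I:
    print(k,"wheel",abs(I[k]-I[7])[224:262,264:281].mean().round(2),abs(I[k]-I[7])[224:262,264:281].max(),"housing",abs(I[k]-I[7])[214:240,238:265].mean().round(2),"tens win",abs(I[k]-I[7])[236:248,236:249].mean().round(2))
f=lambda im:cv2.resize(im[222:265,235:283].astype(np.uint8),None,fx=8,fy=8,interpolation=cv2.INTER_NEAREST)
cv2.imwrite("pics/cmp8.png",np.hstack([f(I[7]),f(new)]))
E
```

```text
0 wheel 2.35 31.0 housing 2.42 tens win 1.99
5 wheel 1.63 35.0 housing 0.92 tens win 0.89
6 wheel 1.41 21.0 housing 1.43 tens win 0.93
7 wheel 0.0 0.0 housing 0.0 tens win 0.0
8 wheel 1.41 28.0 housing 1.45 tens win 0.83
n wheel 1.25 28.0 housing 1.39 tens win 0.79
```

View pics/cmp8.png

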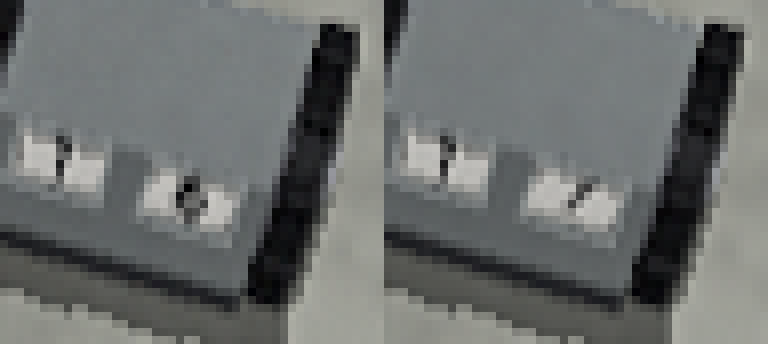

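```bash
python3 -c "
from workcell import robot
print(robot.get_state()['time_s']);robot.job_done()"
```

```text
12.45
the job is handed in; nothing more can be done
```

The calendar now reads 17, and I handed the job in at 12.5 s. I flicked the units wheel forward four times, one click each, with one finger of the open gripper. The top camera showed the numeral go 3, 4, 5, 6, 7, one step per flick.

- **Clicked home:** the wheel's teeth sit in the same position as at the earlier clicks, so the 7 is on its detent.
- **Tens wheel and calendar:** the tens window still shows 1, and the housing shows no visible shift from the first picture.
- **Other things on the counter:** the bottle, pen cup, paperweight and books look in place. At the end the arm was clear of everything, and the wrist force readings I saw stayed under about 4 N.

Two checks were weaker than the rest:
- **Reading the 7:** its top bar is blurred at this resolution, so I read it from the slanted stroke and the counted sequence.
- **Scene camera comparison:** comparing that camera's first and last pictures flagged 290 changed pixels around the calendar. I put that down to the arm's shadow, because the top view showed no shift.

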